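# Refit the key dish and present it at the front of the foyer carousel

### The arm

A 6-joint arm with a two-finger parallel gripper is mounted at the origin on the work surface. World frame = base frame: x ahead of the robot, y to its left, z up, the work surface at z = 0. Lengths are in m, angles in rad, forces in N, time in s.
With the tool pointing down it reaches from about 0.25 to 0.725 m from the base axis. Payload 9.7 kg.
Tool frame: the origin (TCP) lies between the finger pads, 19 mm behind the fingertips; this is the grasp point; z points along the fingers, y is the direction in which the jaws open and shut (so a half turn about z gives the same grasp; the last joint's range is limited). The gripper opens to 85 mm and grips with 20 to 120 N. Pads are 22 mm wide; open, the fingers measure 114 mm over their backs; the gripper's body (76 mm by 85 mm) begins 54 mm behind the grasp point. The pads swing forward as they close: fully open they stand 13 mm farther back than shut.
Start: joints at [1.14, 0.087, 0.176, 1.66, 0, 1.571], TCP at [0.23, 0.5, 0.25] pointing down, gripper open.
Joint ranges: [-3.13, 3.13], [-0.85, 1.81], [-1.15, 1.24], [-2.2, 2.28], [-1.44, 1.52], [-3.14, 3.14]. Speed limits (rad/s): [2.22, 2.22, 2.57, 3.14, 3.14, 3.14].

### API

Orientations are given as a unit quaternion [x, y, z, w].
In Python, from station import r gives the robot as it stands.
- The arm moves only by the tool servo_tool, never from a script. Its argument "targets" is a list that holds one entry, the list of rows, each a list of 7 numbers: the shift along the tool's x, y, z in cm, then the turn, a rotation vector about the tool's x, y, z in degrees, then the finger opening in cm, from 0 to 8.54. A call has 1 to 12 rows; each row shifts and turns the pose as measured when the row begins, along the tool's axes as they then stand; what a row does not reach is not made up. A row lasts 1/12 s, in which the tool goes at most 41.7 mm and 7.16 degrees, less where a joint would pass 70% of its speed; a pose out of reach is approached as far as the arm can. A call is refused whole if a number of a shift passes 4.17 or a number of a turn 7.16, either way. A call with a gripper value outside its range is refused whole. The fingers move at their own pace and stop on an object; "grip_force" is the grip in N (left out, the last holds). Time passes only in rows, so rows that do not move let the fingers close. It gives the time, the measured TCP pose, the force and the opening at its end, in the units of the state.
- r.state(): the state, without advancing time (a new reading comes with each control period).
- r.grab_frame(name): name is "side" or "top" or "wrist"; returns a dict with "frame" (420x560x3 uint8, red, green, blue), "range_z" (420x560 float32, m along the optical axis (not along the pixel's ray), 0 where there is no reading), "K" (3x3 intrinsics, pixels), "view" (4x4, takes a point from world to camera coordinates); the wrist camera has in their place "T_tool_cam" (4x4, takes a point from camera to tool coordinates, whose origin is the TCP and whose axes are the flange's). Camera axes: x right, y down, z forward; pixel columns grow to the right and rows downward; lengths in m; the calibration is good to about 2 mm. A picture is of the moment at which its call begins: read the wrist's pose just before it.
- r.job_done(): hands the job in, once; it reports no verdict.
The state is a dict: "time_s": time; "q": joint angles; "qvel": joint speeds; "joint_torque": joint torques, N m; "tcp_pos": TCP position; "orientation": TCP orientation; "ft_force": force on the tool from outside, world axes, zero at the start; "moment": the same for the moment, N m; "opening": opening from 0.0 (shut) to 1.0 (fully open).
Only numpy, scipy, OpenCV 4.12 (cv2) and the standard library are available. Lean on these libraries where they do the work, as an engineer would, in place of code of your own. Each camera call takes 0.05 s, during which the arm holds its last target. There are 200 camera calls.

### The job

Lower the loose rectangular aluminium key dish into its framed pocket on the organiser's turntable so that it sits flat and square on the cork, setting it in rather than dropping it. Then turn the turntable, either way round, until the key dish faces the front, centred over the middle of the pulled-out tray, and hold it still there by its arched handle: finish with the gripper still closed on the handle, not letting go. Leave the sunglasses, the key and everything else lying about as they are.

Things in the scene. Friction and masses are not known exactly. Their poses are not given: they have to be found in the camera images.
- key_dish: the loose key dish to seat: open rectangular aluminium dish, 50 mm (its x) by 100 mm (its y), 26 mm high, walls 4 mm, inner floor 8 mm up; its sides taper in over the lowest 6 mm to a 43 x 93 mm foot; about 160 g. Origin: centre of its underside, z up. It starts on the credenza top (z = 0), left or right of the organiser; grip it across its 50 mm. Either way round fits the pocket
- organiser: fixed slatted ash box, 300 x 300 x 70 mm high, with the turntable on top. Origin: centre of its underside, under the turntable's axis. Its front faces its own -x: there an aluminium tray is pulled out 100 mm (266 mm wide, rim 37 mm high, front panel 50 mm high, its lip 264 mm from the origin), holding two sunglasses and a key
- carousel (a joint): turning angle of the turntable, rad, counter-clockwise seen from above, no stops; 0 (or a whole turn) = pocket exactly at the organiser's front. Starts at least 1 rad from the front. Light bearing, about 0.02 N m of friction; it coasts a little. Ash disc, radius 148 mm, top face 92 mm above the credenza
- pocket (a point): centre of the pocket's cork floor, 94 mm above the credenza and 95 mm from the turntable's axis; turns with the turntable. Its x points from the pocket to the axis (radial), its y along the pocket's long side, z up. The pocket is 54 mm (x) by 104 mm (y), framed by ash rails 6 mm wide that rise 9 mm above the cork
- handle_grip (a point): on the turntable's axis, at the centre of the top rail of the arched ash handle that stands fixed in the disc's middle and turns with it; 180 mm above the credenza. The rail is 14 mm thick (x, the pocket's x direction), 80 mm long (y) and 24 mm high, its top 192 mm above the credenza, on two 14 mm posts at its ends. Grip here across the 14 mm
- round_dish: bystander: round aluminium trinket dish, 86 mm across, 24 mm high, standing on the other side of the organiser; not wanted. Origin: centre of its underside
- candle: bystander: candle in a glass, 68 mm across, 75 mm high, beyond the left side of the organiser. Origin: centre of its underside
- spray_bottle: bystander: glass bottle, 52 mm across, 150 mm high, beyond the right side of the organiser. Origin: centre of its underside
- glasses_case: bystander: closed black spectacle case, 62 x 160 x 42 mm, front left. Origin: centre of its underside
- card_holder: bystander: flat card holder, 75 x 105 x 12 mm, front right. Origin: centre of its underside
- planter (a point): foot centre of a small terracotta planter with a succulent, fixed on the disc 95 mm from the axis, 120 degrees from the pocket: radius 38 mm, plant up to 83 mm above the disc
- acrylic_box (a point): foot centre of a clear acrylic box with a lid, fixed on the disc 95 mm from the axis, 120 degrees from the pocket on the other side: 68 mm square, 59 mm high with its knob
- glasses_round: bystander: folded plastic sunglasses with round lenses, about 140 x 50 x 26 mm, lying in the tray. Origin: centre of its underside
- glasses_square: bystander: folded plastic sunglasses with square lenses, about 140 x 45 x 26 mm, lying in the tray. Origin: centre of its underside
- door_key: bystander: flat steel key, 62 mm long, 4 mm thick, lying in the tray. Origin: near the middle of its underside
Things that resemble listed ones, but are neither listed nor needed, are in the scene too. Leave any purple look-alike of the key_dish alone.

How it is judged:
On the way, in this order (a step that is already met when the one before it is completed fails the run):
1. the key dish sits flat and square on the cork of its pocket, released by the fingers (z of key_dish in the frame of pocket between -0.002 and 0.002 m and horizontal distance between key_dish and pocket below 0.004 m and angle between key_dish's own z axis and vertical below 0.03 rad and angle between the y axis of key_dish and the y axis of pocket, either way round below 0.06 rad and contact force between the fingers and key_dish below 0.05 N), for 0.2 s.
2. the turntable stands with the key dish at the front, held still by the fingers (x of pocket in the frame of organiser below -0.08 m and y of pocket in the frame of organiser between -0.009 and 0.009 m and velocity of joint carousel between -0.05 and 0.05 rad/s and contact force between the fingers and carousel above 4 N), for 0.5 s.
At the end, for the whole second after the job is handed in: Dish flat in its pocket (2 mm of the cork, 4 mm of centre, tilt 0.03 rad, square to 0.06 rad), not touched; pocket at the organiser's front within 9 mm sideways (5 deg) and still (0.05 rad/s); fingers grip the handle's rail over 4 N, TCP within 35 mm of its middle, at most 28 mm above (all of step 1 and all of step 2 and horizontal distance between the grasp point and handle_grip below 0.035 m and z of the grasp point in the frame of handle_grip below 0.028 m); the arm keeps its last pose, push and grip.
It fails at once if the dish is dropped into or onto the pocket (horizontal distance between key_dish and pocket below 0.06 m and z of key_dish in the frame of pocket above 0.008 m and contact force between the fingers and key_dish below 0.05 N and linear speed of key_dish above 0.35 m/s).
It fails at once if a bystander is shifted by more than 20 mm (distance of any of round_dish, glasses_round, glasses_square, door_key, candle, spray_bottle, glasses_case, card_holder from where it was at the start of the episode above 0.02 m).
It also fails if it takes over 72 s, if anything falls off the work surface, if the arm or the gripper's body presses on something with over 40 N, if the wrist force passes 120 N, or if a joint passes its speed limit or range.

## Working session

There is one attempt and no reset: what is moved stays moved. The work goes in short steps, Python scripts to look and compute and a tool call to move; the robot and the scene stay as the last step left them, time stands still between calls to the robot, and variables do not carry over. Pictures are saved under pics/ and viewed, about 8 in all and at most 12, crops included, and the job is handed in when it is done.

Besides the shell and the picture viewer there is one more tool, called after "Call:" in YAML: its name, and indented under it one key for each argument. servo_tool: Moves the arm, as the interface text tells. Its arguments: {"type":"object","properties":{"targets":{"type":"array"},"grip_force":{"type":"number"}},"required":["targets"]}

```bash
ls; mkdir -p pics
cat > h.py <<'E'
import numpy as np, cv2
from station import r
from scipy.spatial.transform import Rotation as R
def cam(name):
    s=r.state(); f=r.grab_frame(name)
    if name=="wrist":
        T=np.eye(4);T[:3,:3]=R.from_quat(s["orientation"]).as_matrix();T[:3,3]=s["tcp_pos"]
        f["c2w"]=T@np.array(f["T_tool_cam"])
    else: f["c2w"]=np.linalg.inv(np.array(f["view"]))
    return f
def save(f,n,crop=None,k=1):
    im=f["frame"][:,:,::-1]
    if crop: a,b,c,d=crop; im=im[b:d,a:c]
    if k!=1: im=cv2.resize(im,None,fx=k,fy=k,interpolation=cv2.INTER_CUBIC)
    cv2.imwrite(n,im)
def cloud(f):
    z=f["range_z"];K=np.array(f["K"]);v,u=np.mgrid[:z.shape[0],:z.shape[1]]
    p=np.stack([(u-K[0,2])/K[0,0]*z,(v-K[1,2])/K[1,1]*z,z],-1)
    P=p@f["c2w"][:3,:3].T+f["c2w"][:3,3]; P[z==0]=np.nan; return P
def ray(f,uv,h):
    K=np.array(f["K"]);uv=np.atleast_2d(uv).astype(float)
    d=np.c_[(uv[:,0]-K[0,2])/K[0,0],(uv[:,1]-K[1,2])/K[1,1],np.ones(len(uv))]@f["c2w"][:3,:3].T
    o=f["c2w"][:3,3]; return o+d*((h-o[2])/d[:,2])[:,None]
E
python3 - <<'E'
from h import *
s=r.state();print({k:np.round(v,3) for k,v in s.items()})
im=[]
for n in("top","side"):
    f=cam(n);save(f,f"pics/{n}0.png");np.savez(f"{n}0.npz",**f)
    print(n,np.round(f["c2w"],3).tolist(),np.round(f["K"],1).tolist())
E
```

```text
pics
{'time_s': np.float64(0.0), 'q': array([ 1.14 ,  0.087,  0.175,  1.66 , -0.   ,  1.571]), 'qvel': array([-0.001,  0.002, -0.   , -0.   , -0.001, -0.001]), 'joint_torque': array([-2.0000e-03, -5.2039e+01,  4.6481e+01,  1.6000e-02, -0.0000e+00,
       -0.0000e+00]), 'tcp_pos': array([0.23 , 0.5  , 0.249]), 'orientation': array([ 0.214,  0.977, -0.001, -0.   ]), 'ft_force': array([ 0.067, -0.004, -0.466]), 'moment': array([-0.055, -0.014,  0.03 ]), 'opening': np.float64(0.997)}
top [[-0.022, -0.996, 0.09, 0.407], [-1.0, 0.024, 0.02, -0.032], [-0.022, -0.089, -0.996, 1.47], [0.0, 0.0, 0.0, 1.0]] [[492.7, 0.0, 285.8], [0.0, 492.7, 209.1], [0.0, 0.0, 1.0]]
side [[0.929, -0.222, 0.297, -0.003], [-0.37, -0.552, 0.747, -1.324], [-0.001, -0.804, -0.595, 1.174], [0.0, 0.0, 0.0, 1.0]] [[532.9, 0.0, 282.1], [0.0, 532.9, 207.2], [0.0, 0.0, 1.0]]
```

View pics/top0.png

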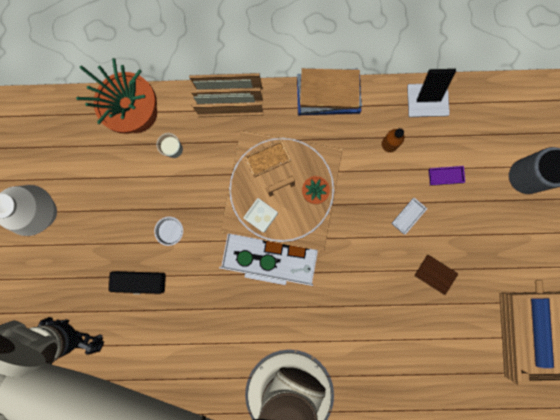

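View pics/side0.png

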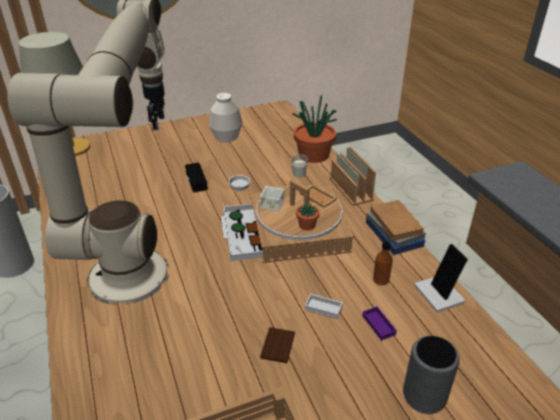

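The top view shows the aluminium key dish at (409,216) and the round dish at (168,231). The look-alikes are the purple dish at (447,176) and the white phone stand base at (428,98). The pocket is at (268,160), at the back of the disc, with the handle at (275,178), planter at (316,190), box at (261,215) and tray at (270,258). The side view agrees: dish at (324,306), purple at (379,323). I choose the plain aluminium rectangle at (409,216).

```bash
cat > m.py <<'E'
from h import *
T=dict(np.load("top0.npz"));S=dict(np.load("side0.npz"))
for n,f,box in(("top",T,(385,190,435,240)),("side",S,(295,285,355,330))):
    P=cloud(f);a,b,c,d=box
    hsv=cv2.cvtColor(f["frame"],cv2.COLOR_RGB2HSV)
    m=np.zeros(hsv.shape[:2],np.uint8);m[b:d,a:c]=(hsv[b:d,a:c,1]<70)*255
    m=cv2.morphologyEx(m,cv2.MORPH_CLOSE,np.ones((3,3)))
    cs,_=cv2.findContours(m,cv2.RETR_EXTERNAL,cv2.CHAIN_APPROX_NONE);ct=max(cs,key=cv2.contourArea)
    print(n,cv2.contourArea(ct),"zpct",np.round(np.nanpercentile(P[m>0][:,2],[2,10,50,90,98]),4))
    W=ray(f,ct[:,0],.026)[:,:2]
    rc=cv2.minAreaRect((W*1000).astype(np.float32));print(" rect",rc)
    top=P[(m>0)&(P[...,2]>.018)]
    print(" rimpts",len(top),cv2.minAreaRect((top[:,:2]*1000).astype(np.float32)) if len(top)>5 else 0)
# organiser disc: rim points
P=cloud(T);q=P[130:245,215:350].reshape(-1,3)
d=q[(q[:,2]>.085)&(q[:,2]<.1)]
hull=cv2.convexHull((d[:,:2]*1000).astype(np.float32));print("disc",len(d),cv2.minEnclosingCircle(hull),cv2.fitEllipse(hull))
h=q[(q[:,2]>.17)];print("handle",len(h),np.nanmax(q[:,2]),cv2.minAreaRect((h[:,:2]*1000).astype(np.float32)),h.mean(0))
P=cloud(S);q=P[160:260,240:350].reshape(-1,3);h=q[(q[:,2]>.172)&(q[:,2]<.2)];print("handle side",len(h),cv2.minAreaRect((h[:,:2]*1000).astype(np.float32)),h.mean(0),h[:,2].max())
E
python3 m.py
python3 -c "
from h import *
T=dict(np.load('top0.npz'));S=dict(np.load('side0.npz'))
a=cv2.resize(T['frame'][125:295,210:350],None,fx=3.4,fy=3.4,interpolation=2);b=cv2.resize(T['frame'][160:260,385:470],None,fx=3.4,fy=3.4,interpolation=2)
o=np.zeros((a.shape[0],a.shape[1]+b.shape[1],3),np.uint8);o[:,:a.shape[1]]=a;o[:b.shape[0],a.shape[1]:]=b;print(o.shape)
cv2.imwrite('pics/c1.png',o[:,:,::-1])"
```

```text
top 610.5 zpct [-0.002   0.0027  0.0091  0.0257  0.0291]
 rect ((509.7249450683594, -363.23046875), (53.591793060302734, 104.02886199951172), 47.87736129760742)
 rimpts 169 ((509.01068115234375, -363.4377136230469), (50.085968017578125, 101.50846862792969), 47.67964553833008)
side 585.5 zpct [-0.0015  0.0037  0.0117  0.0243  0.0277]
 rect ((502.5784606933594, -371.38092041015625), (70.11188507080078, 103.25435638427734), 47.998878479003906)
 rimpts 216 ((508.41143798828125, -365.3723449707031), (58.84518814086914, 102.00576782226562), 47.17765808105469)
disc 6631 ((588.808349609375, 7.957715034484863), 147.80520629882812) ((588.8927612304688, 7.800614833831787), (293.99420166015625, 294.2673645019531), 146.66331481933594)
handle 198 0.19838917815604606 ((588.344482421875, -25.62957763671875), (37.63405990600586, 139.3409881591797), 1.0913851261138916) [0.58690391 0.00156931 0.18847647]
handle side 140 ((586.2821044921875, 6.724555969238281), (21.55823516845703, 84.82012176513672), 26.052810668945312) [0.58601892 0.00165995 0.18455189] 0.19655567150003006
(578, 765, 3)
```

View pics/c1.png

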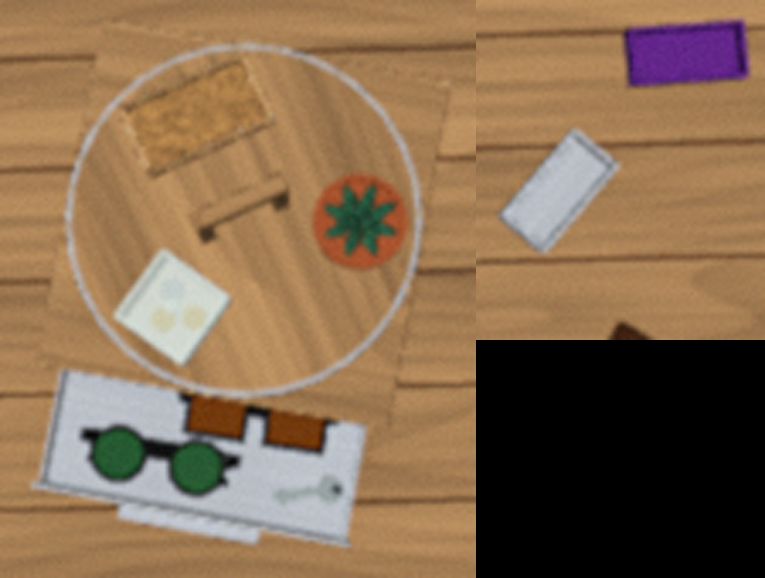

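The crop shows the plain aluminium dish at (559,190), next to the purple one at (687,53), which I leave. The cork pocket is at (198,117) and the tray points down and slightly right. Next I'll measure the tray heading, pocket and handle.

```bash
cat > m2.py <<'E'
from h import *
T=dict(np.load("top0.npz"));f=T
P=cloud(T);hsv=cv2.cvtColor(T["frame"],cv2.COLOR_RGB2HSV)
c=np.array([.5888,.0079])
# tray
b=np.zeros(hsv.shape[:2],bool);b[225:292,212:330]=1
m=(b&(hsv[...,1]<60)&(hsv[...,2]>120)&(P[...,2]<.06)).astype(np.uint8)*255
m=cv2.morphologyEx(m,cv2.MORPH_CLOSE,np.ones((9,9)));m=cv2.morphologyEx(m,cv2.MORPH_OPEN,np.ones((5,5)))
cs,_=cv2.findContours(m,cv2.RETR_EXTERNAL,cv2.CHAIN_APPROX_NONE);ct=max(cs,key=cv2.contourArea)
W=ray(f,ct[:,0],.037)[:,:2];rc=cv2.minAreaRect((W*1000).astype(np.float32));print("tray",rc,np.degrees(np.arctan2(*(np.array(rc[0])/1000-c)[::-1])))
# front edge of tray panel: high points z .042-.056 far from c
q=P[225:292,212:330].reshape(-1,3);q=q[(q[:,2]>.04)&(q[:,2]<.056)&(np.hypot(*(q[:,:2]-c).T)>.22)]
v=cv2.fitLine((q[:,:2]*1000).astype(np.float32),cv2.DIST_HUBER,0,.01,.01).ravel();print("panel",len(q),v,np.degrees(np.arctan2(v[1],v[0])))
# box top z ~.07 outside disc
q=P[125:255,215:350].reshape(-1,3);q=q[(q[:,2]>.06)&(q[:,2]<.08)&(np.hypot(*(q[:,:2]-c).T)>.152)&(np.hypot(*(q[:,:2]-c).T)<.22)]
print("box",len(q),cv2.minAreaRect((q[:,:2]*1000).astype(np.float32)))
# cork
print("hsv cork",np.median(hsv[155:165,262:274].reshape(-1,3),0),"wood",np.median(hsv[200:230,280:300].reshape(-1,3),0))
b[:]=0;b[135:182,238:300]=1
lab=cv2.cvtColor(T["frame"],cv2.COLOR_RGB2LAB)
m=(b&(hsv[...,1]>np.median(hsv[155:165,262:274,1])-25)&(P[...,2]>.08)&(P[...,2]<.115)).astype(np.uint8)*255
m=cv2.morphologyEx(m,cv2.MORPH_OPEN,np.ones((3,3)))
cs,_=cv2.findContours(m,cv2.RETR_EXTERNAL,cv2.CHAIN_APPROX_NONE);ct=max(cs,key=cv2.contourArea)
W=ray(f,ct[:,0],.1)[:,:2];rc=cv2.minAreaRect((W*1000).astype(np.float32));p=np.array(rc[0])/1000;print("cork",rc,np.degrees(np.arctan2(*(p-c)[::-1])),np.hypot(*(p-c)))
# rail
q=P[165:195,250:300].reshape(-1,3);q=q[(q[:,2]>.18)&(np.hypot(*(q[:,:2]-c).T)<.06)]
print("rail",len(q),cv2.minAreaRect((q[:,:2]*1000).astype(np.float32)),q.mean(0))
E
python3 m2.py
```

```text
tray ((385.7620849609375, 48.71424102783203), (268.8631591796875, 114.76142120361328), 78.10936737060547) 168.6340041463365
panel 420 [2.2193334e-01 9.7506183e-01 3.4513620e+02 6.7748825e+01] 77.17738
box 2092 ((589.2606201171875, 7.919219970703125), (300.7575988769531, 300.8243103027344), 78.14037322998047)
hsv cork [ 16.  149.  167.5] wood [ 16. 125. 180.]
cork ((676.3308715820312, 45.47514724731445), (82.74303436279297, 117.4065170288086), 23.571809768676758) 23.23282194691996 0.09525515823601051
rail 171 ((588.822509765625, 7.0937652587890625), (14.979275703430176, 79.01881408691406), 22.179813385009766) [0.58824007 0.00689994 0.19084936]
```

Call:
servo_tool:
  targets:
    - [[0, 0, -2, 0, 0, 0, 8.5], [0, 0, -2, 0, 0, 0, 8.5], [0, 0, -2, 0, 0, 0, 8.5]]
  grip_force: 30

```text
time_s: 0.35
tcp_pos: [0.2289, 0.4982, 0.3051]
orientation: [0.214, 0.977, -0.006, -0.001]
ft_force: [0.4, 0.3, 0.9]
opening: 0.995
```

Call:
servo_tool:
  targets:
    - [[0, 0, 0, 0, 0, 6, 8.5], [0, 0, 0, 0, 0, 6, 8.5], [0, 0, 0, 0, 0, 5.6, 8.5], [-3.4, -1.95, 0, 0, 0, 0, 8.5], [-3.4, -1.95, 0, 0, 0, 0, 8.5], [-3.4, -1.95, 0, 0, 0, 0, 8.5], [-3.4, -1.95, 0, 0, 0, 0, 8.5], [-3.4, -1.95, 0, 0, 0, 0, 8.5], [-3.4, -1.95, 0, 0, 0, 0, 8.5], [-3.4, -1.95, 0, 0, 0, 0, 8.5], [-3.4, -1.95, 0, 0, 0, 0, 8.5], [-3.4, -1.95, 0, 0, 0, 0, 8.5]]

```text
time_s: 1.35
tcp_pos: [0.3327, 0.1541, 0.3045]
orientation: [0.363, 0.932, -0.009, -0.002]
ft_force: [1.3, -1.0, -0.8]
opening: 0.993
```

```bash
cat > go.py <<'E'
from h import *
import sys
def go(x,y,z,yaw):
    s=r.state();M=R.from_quat(s["orientation"]).as_matrix();a=np.radians(yaw)
    best=None
    for k in(0,np.pi):
        ca,sa=np.cos(a+k),np.sin(a+k)
        G=np.array([[-sa,ca,0],[ca,sa,0],[0,0,-1.]]).T
        rv=R.from_matrix(M.T@G).as_rotvec(degrees=True)
        if best is None or np.linalg.norm(rv)<np.linalg.norm(best[0]): best=(rv,G)
    d=np.array([x,y,z])-s["tcp_pos"]
    print("t",round(float(s["time_s"]),2),"pos",np.round(s["tcp_pos"],4),"F",np.round(s["ft_force"],1),"op",round(float(s["opening"]),3),"q",np.round(s["q"],2))
    print("turn",np.round(best[0],2),"shift now cm",np.round(M.T@d*100,2),"shift after turn",np.round(best[1].T@d*100,2))
if __name__=="__main__": go(*map(float,sys.argv[1:]))
E
python3 go.py .509 -.364 .25 47.7
```

```text
t 1.35 pos [0.3327 0.1541 0.3045] F [ 1.3 -1.  -0.8] op 0.993 q [ 0.44 -0.3  -0.07  1.82 -0.01  1.18]
turn [-0.98  0.19 -0.28] shift now cm [-48.02 -26.13   6.06] shift after turn [-47.91 -26.46   5.45]
```

Call:
servo_tool:
  targets:
    - [[-4, -2.2, 0, -1, 0.2, -0.3, 8.5], [-3.6, -2, 0, 0, 0, 0, 8.5], [-3.6, -2, 0, 0, 0, 0, 8.5], [-3.6, -2, 0, 0, 0, 0, 8.5], [-3.6, -2, 0, 0, 0, 0, 8.5], [-3.6, -2, 0, 0, 0, 0, 8.5], [-3.6, -2, 0, 0, 0, 0, 8.5], [-3.6, -2, 0, 0, 0, 0, 8.5], [-3.6, -2, 0, 0, 0, 0, 8.5], [-3.6, -2, 1, 0, 0, 0, 8.5], [-3.6, -2, 2, 0, 0, 0, 8.5], [-3.6, -2, 2, 0, 0, 0, 8.5]]

```text
time_s: 2.35
tcp_pos: [0.4829, -0.315, 0.2612]
orientation: [0.362, 0.932, 0.001, 0.004]
ft_force: [0.3, 0.8, 0.4]
opening: 0.993
```

```bash
python3 go.py .509 -.364 .2 47.7
```

```text
t 2.35 pos [ 0.4829 -0.315   0.2612] F [0.3 0.8 0.4] op 0.993 q [-0.58  0.15  0.27  1.68  0.    0.16]
turn [ 0.27  0.38 -0.13] shift now cm [-5.19 -1.89  6.15] shift after turn [-5.23 -1.87  6.12]
```

Call:
servo_tool:
  targets:
    - [[-2.6, -0.9, 2, 0.3, 0.4, 0, 8.5], [-2.6, -0.9, 2, 0, 0, 0, 8.5], [0, 0, 0, 0, 0, 0, 8.5], [0, 0, 0, 0, 0, 0, 8.5]]

```text
time_s: 2.68
tcp_pos: [0.5091, -0.3724, 0.2105]
orientation: [0.365, 0.931, 0.001, -0.005]
ft_force: [0.2, 0.6, 0.9]
opening: 0.993
```

```bash
cat > w.py <<'E'
from h import *
import sys
f=cam("wrist");save(f,f"pics/{sys.argv[1]}.png");np.savez("w.npz",**f)
P=cloud(f);hsv=cv2.cvtColor(f["frame"],cv2.COLOR_RGB2HSV)
q=P[(P[...,2]>.02)&(P[...,2]<.032)&(np.hypot(P[...,0]-.509,P[...,1]+.364)<.075)]
print("rim depth",len(q),np.median(q[:,2]) if len(q) else 0,cv2.minAreaRect((q[:,:2]*1000).astype(np.float32)) if len(q)>5 else 0)
m=((hsv[...,1]<60)&(P[...,2]>-.01)&(P[...,2]<.04)&(np.hypot(P[...,0]-.509,P[...,1]+.364)<.08)).astype(np.uint8)*255
m=cv2.morphologyEx(m,cv2.MORPH_CLOSE,np.ones((5,5)))
cs,_=cv2.findContours(m,cv2.RETR_EXTERNAL,cv2.CHAIN_APPROX_NONE);ct=max(cs,key=cv2.contourArea)
print("px",cv2.minAreaRect(ct))
print("ray",cv2.minAreaRect((ray(f,ct[:,0],.026)[:,:2]*1000).astype(np.float32)))
E
python3 w.py w1; python3 go.py .509 -.364 .2 47.7
```

```text
rim depth 1402 0.0263561606394615 ((509.1819152832031, -364.96087646484375), (50.15187454223633, 99.83503723144531), 47.77095413208008)
px ((287.5, 184.0), (104.0, 55.0), 90.0)
ray ((508.2898864746094, -364.73876953125), (50.4163703918457, 100.68701934814453), 47.68753433227539)
t 2.73 pos [ 0.5089 -0.3721  0.2099] F [-0.4  0.4 -1.2] op 0.993 q [-0.63  0.28  0.33  1.62 -0.    0.12]
turn [-0.16 -0.62 -0.49] shift now cm [0.53 0.6  0.99] shift after turn [0.54 0.6  0.99]
```

View pics/w1.png

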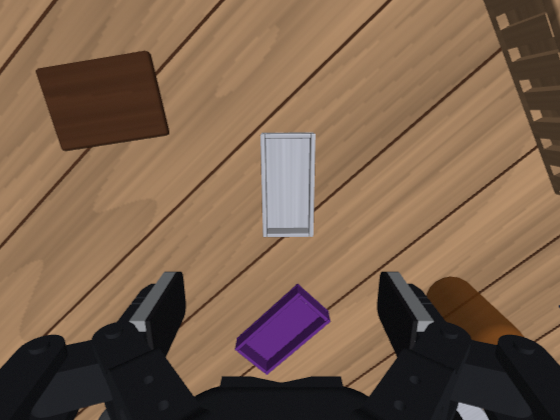

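The wrist view shows the aluminium dish at (288,184), square to the jaws, with the purple one at (283,328) out of the way. The rim measures 26.4 mm. I'll descend.

Call:
servo_tool:
  targets:
    - [[0.5, 0.6, 3, -0.2, -0.6, -0.3, 7.5], [0, 0, 3, 0, 0, 0, 7.5], [0, 0, 3, 0, 0, 0, 7.5], [0, 0, 3, 0, 0, 0, 7.5], [0, 0, 0, 0, 0, 0, 7.5], [0, 0, 0, 0, 0, 0, 7.5]]

```text
time_s: 3.23
tcp_pos: [0.5103, -0.3604, 0.0944]
orientation: [0.361, 0.933, -0.001, 0.005]
ft_force: [0.0, -0.6, 0.1]
opening: 0.88
```

```bash
python3 go.py .5088 -.3648 .029 47.7
```

```text
t 3.23 pos [ 0.5103 -0.3604  0.0944] F [ 0.  -0.6  0.1] op 0.88 q [-0.62  0.25  0.06  1.37  0.    0.12]
turn [0.15 0.58 0.03] shift now cm [-0.11 -0.45  6.54] shift after turn [-0.18 -0.43  6.54]
```

Call:
servo_tool:
  targets:
    - [[-0.15, -0.44, 1.5, 0.1, 0.6, 0, 7.5], [0, 0, 2, 0, 0, 0, 7.5], [0, 0, 1.5, 0, 0, 0, 7.5], [0, 0, 0.5, 0, 0, 0, 7.5], [0, 0, 0, 0, 0, 0, 7.5], [0, 0, 0, 0, 0, 0, 7.5]]

```text
time_s: 3.73
tcp_pos: [0.5126, -0.3673, 0.0483]
orientation: [0.36, 0.933, -0.001, 0.006]
ft_force: [-0.1, 0.3, 1.1]
opening: 0.877
```

```bash
python3 go.py .5088 -.3648 .029 47.7
```

```text
t 3.73 pos [ 0.5126 -0.3673  0.0483] F [-0.1  0.3  1.1] op 0.877 q [-0.62  0.28  0.01  1.29  0.    0.11]
turn [0.11 0.69 0.14] shift now cm [ 0.48 -0.07  1.92] shift after turn [ 0.45 -0.07  1.93]
```

Call:
servo_tool:
  targets:
    - [[0.45, 0, 0.8, 0.1, 0.6, 0, 7.5], [0, 0, 0.9, 0, 0, 0, 7.5], [0, 0, 0.4, 0, 0, 0, 7.5], [0, 0, 0, 0, 0, 0, 7.5]]

```text
time_s: 4.07
tcp_pos: [0.5106, -0.3654, 0.0292]
orientation: [0.36, 0.933, -0.001, 0.003]
ft_force: [-0.1, 0.6, -0.1]
opening: 0.883
```

```bash
python3 go.py .5088 -.3648 .029 47.7
```

```text
t 4.07 pos [ 0.5106 -0.3654  0.0292] F [-0.1  0.6 -0.1] op 0.883 q [-0.62  0.29 -0.02  1.26 -0.    0.11]
turn [0.03 0.32 0.14] shift now cm [ 0.17 -0.08  0.02] shift after turn [ 0.17 -0.08  0.02]
```

Call:
servo_tool:
  targets:
    - [[0.1, 0, 0, 0, 0.3, 0, 6], [0, 0, 0, 0, 0, 0, 5.4], [0, 0, 0, 0, 0, 0, 4.9], [0, 0, 0, 0, 0, 0, 4.5], [0, 0, 0, 0, 0, 0, 4], [0, 0, 0, 0, 0, 0, 4], [0, 0, 0, 0, 0, 0, 4], [0, 0, 0, 0, 0, 0, 4]]
  grip_force: 40

```text
time_s: 4.73
tcp_pos: [0.5098, -0.3645, 0.0294]
orientation: [0.36, 0.933, 0.0, -0.0]
ft_force: [0.9, -0.2, -1.6]
opening: 0.571
```

```bash
python3 go.py .5088 -.3648 .029 47.7; python3 w.py w2
```

```text
t 4.73 pos [ 0.5098 -0.3645  0.0294] F [ 0.9 -0.2 -1.6] op 0.571 q [-0.62  0.29 -0.01  1.26  0.    0.11]
turn [ 0.04 -0.03  0.15] shift now cm [ 0.06 -0.09  0.04] shift after turn [ 0.06 -0.09  0.04]
rim depth 7591 0.026200877901113723 ((509.1916809082031, -364.1963806152344), (76.26028442382812, 99.3063735961914), 47.837852478027344)
px ((280.5, 275.5), (213.0, 193.0), 90.0)
ray ((508.2157897949219, -361.58905029296875), (79.4892349243164, 108.30979919433594), 28.823827743530273)
```

View pics/w2.png

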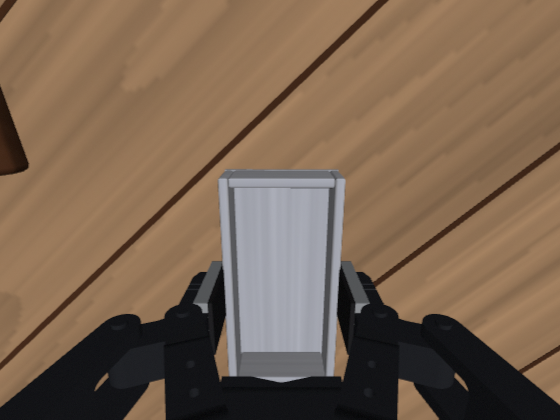

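The dish is gripped square, with the fingers on both long walls at (215,310) and (350,310). I'll lift it and swing round.

Call:
servo_tool:
  targets:
    - [[0, 0, -1.5, 0, 0, 0, 4], [0, 0, -3, 0, 0, 0, 4], [0, 0, -4, 0, 0, 0, 4], [0, 0, -4, 0, 0, 0, 4], [0, 0, -4, 0, 0, 0, 4], [0, 0, -4, 0, 0, 0, 4], [0, 0, -3.5, 0, 0, 0, 4], [0, 0, -1, 0, 0, 5, 4], [0, 0, 0, 0, 0, 5, 4], [0, 0, 0, 0, 0, 5, 4], [0, 0, 0, 0, 0, 5, 4], [0, 0, 0, 0, 0, 4, 4]]

```text
time_s: 5.78
tcp_pos: [0.5079, -0.3634, 0.2887]
orientation: [0.552, 0.834, 0.0, -0.003]
ft_force: [-0.3, -0.5, -3.4]
opening: 0.575
```

```bash
python3 go.py .699 -.01 .25 23; python3 -c "
from h import *
print(np.round(r.grab_frame('wrist')['T_tool_cam'],3))"
```

```text
t 5.78 pos [ 0.5079 -0.3634  0.2887] F [-0.3 -0.5 -3.4] op 0.575 q [-0.62  0.3   0.5   1.78  0.    0.55]
turn [-0.14 -0.29 -0.07] shift now cm [25.08 31.38  3.92] shift after turn [25.06 31.4   3.87]
[[-0.    -0.953 -0.302  0.077]
 [ 1.     0.    -0.002 -0.   ]
 [ 0.002 -0.302  0.953 -0.125]
 [ 0.     0.     0.     1.   ]]
```

Call:
servo_tool:
  targets:
    - [[2.1, 2.6, 0, 0, 0, 0, 4], [2.4, 3, 0, 0, 0, 0, 4], [2.4, 3, 0, 0, 0, 0, 4], [2.4, 3, 0, 0, 0, 0, 4], [2.4, 3, 0, 0, 0, 0, 4], [2.4, 3, 0, 0, 0, 0, 4], [2.4, 3, 0, 0, 0, 0, 4], [2.4, 3, 0.5, 0, 0, 0, 4], [2.4, 3, 1, 0, 0, 0, 4], [2.4, 3, 1, 0, 0, 0, 4], [1, 1.5, 1, 0, 0, 0, 4], [0, 0, 0, 0, 0, 0, 4]]

```text
time_s: 6.83
tcp_pos: [0.7042, 0.0001, 0.248]
orientation: [0.547, 0.837, -0.001, -0.004]
ft_force: [1.3, -0.1, -3.0]
opening: 0.572
```

```bash
python3 go.py .6762 .045 .25 23;  cat > p.py <<'E'
from h import *
import sys
f=cam("wrist");np.savez("w.npz",**f)
P=cloud(f);hsv=cv2.cvtColor(f["frame"],cv2.COLOR_RGB2HSV)
c=np.array([.5888,.0079]);e=np.array([.6762,.045])
near=np.hypot(P[...,0]-e[0],P[...,1]-e[1])<.085
def rect(n,q): print(n,len(q),np.round(np.median(q,0),4),cv2.minAreaRect((q[:,:2]*1000).astype(np.float32)) if len(q)>5 else 0)
rect("rails",P[near&(P[...,2]>.0985)&(P[...,2]<.108)])
print("z hist",np.histogram(P[near][:,2],bins=np.arange(.086,.112,.002)))
rail=P[(P[...,2]>.186)&(P[...,2]<.196)&(np.hypot(P[...,0]-c[0],P[...,1]-c[1])<.06)];rect("handle",rail)
save(f,f"pics/{sys.argv[1]}.png")
E
python3 p.py p1
```

```text
t 6.83 pos [7.042e-01 1.000e-04 2.480e-01] F [ 1.3 -0.1 -3. ] op 0.572 q [-0.    0.51  0.69  1.76  0.    1.16]
turn [-0.33 -0.38  0.62] shift now cm [ 5.23 -0.77 -0.17] shift after turn [ 5.22 -0.82 -0.2 ]
rails 2393 [0.6569 0.0754 0.1035] ((669.8064575195312, 59.961891174316406), (66.19379425048828, 80.03285217285156), 22.879243850708008)
z hist (array([    0,    32,  2586, 11208,  5495,   264,    60,   123,  1649,
         576,     2,     0,     0]), array([0.086, 0.088, 0.09 , 0.092, 0.094, 0.096, 0.098, 0.1  , 0.102,
       0.104, 0.106, 0.108, 0.11 , 0.112]))
handle 4327 [0.5897 0.0111 0.1923] ((590.1144409179688, 6.69158935546875), (15.399923324584961, 80.353759765625), 22.70717430114746)
```

View pics/p1.png

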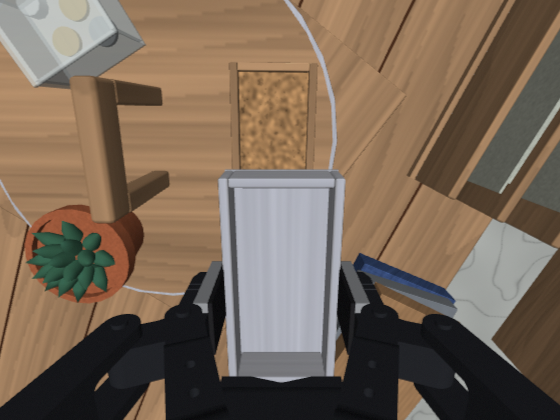

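The wrist view shows the pocket at (273,120) directly ahead of the held dish at (282,275), with the handle at (105,150). The rails measure 66 mm wide at 22.8°, tops at 103 mm. I'll measure the dish in the tool frame with the same camera.

```bash
cat > d.py <<'E'
from h import *
f=dict(np.load("w.npz"));T=f["T_tool_cam"];f["c2w"]=T
P=cloud(f);hsv=cv2.cvtColor(f["frame"],cv2.COLOR_RGB2HSV)
q=P[(hsv[...,2]>150)&(hsv[...,1]<40)&(abs(P[...,2])<.012)&(abs(P[...,0])<.08)&(abs(P[...,1])<.04)]
print(len(q),np.median(q[:,2]));print("x",np.percentile(q[:,0],[.2,2,98,99.8]))
print("rect",cv2.minAreaRect((q[:,:2]*1000).astype(np.float32)))
for lo,hi in((-.04,-.015),(.015,.047)):
    s=q[(q[:,0]>lo)&(q[:,0]<hi)];print("y",lo,s[:,1].min(),s[:,1].max())
E
python3 d.py
```

```text
3940 0.00282932217053157
x [-0.04818821 -0.04685563  0.04956696  0.04989503]
rect ((0.7756195068359375, -0.12776565551757812), (98.70897674560547, 49.8114128112793), 0.16565658152103424)
y -0.04 -0.025083424591606326 0.024661462809264796
y 0.015 -0.024890648169229798 0.02489699303881034
```

```bash
python3 go.py .6768 .0434 .16 22.9
```

```text
t 6.88 pos [ 0.7036 -0.001   0.2489] F [ 0.  -0.2 -2.3] op 0.571 q [-0.    0.51  0.69  1.77  0.    1.16]
turn [-0.33 -0.36  0.69] shift now cm [ 5.09 -0.62  8.92] shift after turn [ 5.14 -0.74  8.89]
```

Call:
servo_tool:
  targets:
    - [[1.8, -0.25, 0, -0.3, -0.4, 0.7, 4], [1.8, -0.25, 0, 0, 0, 0, 4], [1.6, -0.2, 1.5, 0, 0, 0, 4], [0, 0, 3, 0, 0, 0, 4], [0, 0, 3, 0, 0, 0, 4], [0, 0, 1.5, 0, 0, 0, 4], [0, 0, 0, 0, 0, 0, 4]]

```text
time_s: 7.47
tcp_pos: [0.6739, 0.0366, 0.1603]
orientation: [0.553, 0.833, -0.0, 0.003]
ft_force: [-1.1, -0.1, -2.3]
opening: 0.576
```

```bash
python3 go.py .6768 .0434 .14 22.9
```

```text
t 7.47 pos [0.6739 0.0366 0.1603] F [-1.1 -0.1 -2.3] op 0.576 q [ 0.06  0.37  0.34  1.53 -0.    1.23]
turn [0.19 0.29 0.02] shift now cm [0.52 0.53 2.03] shift after turn [0.51 0.53 2.03]
```

Call:
servo_tool:
  targets:
    - [[0.5, 0.5, 0, 0.2, 0.3, 0, 4], [0, 0, 0.9, 0, 0, 0, 4], [0, 0, 0.9, 0, 0, 0, 4], [0, 0, 0, 0, 0, 0, 4]]

```text
time_s: 7.8
tcp_pos: [0.6773, 0.0403, 0.1455]
orientation: [0.553, 0.833, 0.001, 0.001]
ft_force: [-0.5, -0.2, -2.2]
opening: 0.574
```

```bash
python3 go.py .6768 .0434 .14 22.9; python3 p.py p2;python3 d.py;python3 go.py .6768 .0434 .14 22.9
```

```text
t 7.8 pos [0.6773 0.0403 0.1455] F [-0.5 -0.2 -2.2] op 0.574 q [ 0.06  0.38  0.33  1.51 -0.    1.23]
turn [ 0.18  0.07 -0.1 ] shift now cm [0.31 0.07 0.55] shift after turn [0.31 0.07 0.55]
rails 2516 [0.659  0.0929 0.1035] ((676.85009765625, 43.67494201660156), (66.3003158569336, 115.78817749023438), 22.860746383666992)
z hist (array([    0,    34,  3952, 19721,  1860,   112,    82,    66,  1831,
         566,     0,     0,     0]), array([0.086, 0.088, 0.09 , 0.092, 0.094, 0.096, 0.098, 0.1  , 0.102,
       0.104, 0.106, 0.108, 0.11 , 0.112]))
handle 3473 [0.6307 0.0206 0.1893] ((620.6644897460938, 16.18366813659668), (53.56440734863281, 26.480541229248047), 22.98406410217285)
3663 0.002814659670456021
x [-0.04809857 -0.04675253  0.04945202  0.04969078]
rect ((0.6497001647949219, -0.10169601440429688), (49.564876556396484, 98.27896118164062), 89.8424301147461)
y -0.04 -0.024813981728085837 0.02474850267899252
y 0.015 -0.02493663186404606 0.024429698041626383
t 7.85 pos [0.6775 0.0403 0.1464] F [-0.  -0.9 -1.4] op 0.57 q [ 0.06  0.38  0.33  1.51 -0.    1.23]
turn [ 0.23  0.09 -0.1 ] shift now cm [0.31 0.05 0.64] shift after turn [0.31 0.06 0.64]
```

View pics/p2.png

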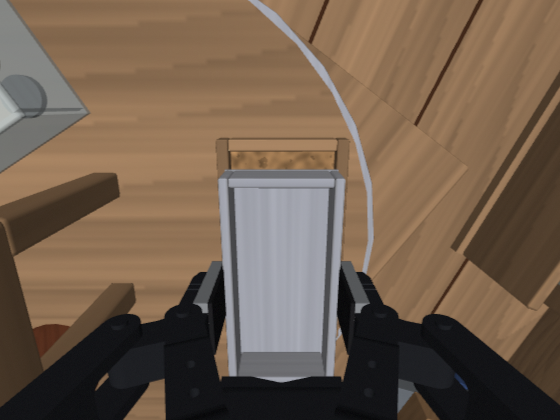

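The view shows the pocket frame at (283,160), concentric with the dish at (282,275). The full frame measures 66 × 116 mm, centred at (0.6769, 0.0437).

Call:
servo_tool:
  targets:
    - [[0.35, 0.05, 0.3, 0.2, 0.1, -0.1, 4], [0, 0, 0.4, 0, 0, 0, 4], [0, 0, 0, 0, 0, 0, 4], [0, 0, 0, 0, 0, 0, 4]]

```text
time_s: 8.18
tcp_pos: [0.6774, 0.0441, 0.1405]
orientation: [0.553, 0.833, 0.001, 0.001]
ft_force: [0.4, -0.1, -2.4]
opening: 0.573
```

```bash
python3 go.py .6769 .0437 .1234 22.9
```

```text
t 8.18 pos [0.6774 0.0441 0.1405] F [ 0.4 -0.1 -2.4] op 0.573 q [0.06 0.38 0.32 1.5  0.   1.24]
turn [0.14 0.03 0.02] shift now cm [-0.02 -0.06  1.71] shift after turn [-0.02 -0.06  1.71]
```

Call:
servo_tool:
  targets:
    - [[0, -0.06, 0.5, 0.1, 0, 0, 4], [0, 0, 0.4, 0, 0, 0, 4], [0, 0, 0.3, 0, 0, 0, 4], [0, 0, 0.2, 0, 0, 0, 4], [0, 0, 0, 0, 0, 0, 4]]

```text
time_s: 8.6
tcp_pos: [0.6768, 0.044, 0.1252]
orientation: [0.552, 0.834, 0.0, 0.0]
ft_force: [-0.8, 1.0, -1.7]
opening: 0.573
```

```bash
python3 go.py .6769 .0437 .1234 22.9
```

```text
t 8.6 pos [0.6768 0.044  0.1252] F [-0.8  1.  -1.7] op 0.573 q [ 0.07  0.39  0.29  1.47 -0.    1.24]
turn [0.04 0.03 0.04] shift now cm [-0.03 -0.    0.18] shift after turn [-0.03 -0.    0.18]
```

Call:
servo_tool:
  targets:
    - [[0, 0, 0.15, 0, 0, 0, 4], [0, 0, 0.05, 0, 0, 0, 4], [0, 0, 0, 0, 0, 0, 4]]

```text
time_s: 8.85
tcp_pos: [0.6769, 0.0439, 0.1235]
orientation: [0.552, 0.834, 0.0, 0.001]
ft_force: [0.7, 0.4, -2.1]
opening: 0.571
```

```bash
python3 go.py .6769 .0437 .1234 22.9
```

```text
t 8.85 pos [0.6769 0.0439 0.1235] F [ 0.7  0.4 -2.1] op 0.571 q [ 0.06  0.39  0.29  1.47 -0.    1.24]
turn [0.08 0.05 0.03] shift now cm [-0.02 -0.01  0.01] shift after turn [-0.02 -0.01  0.01]
```

Call:
servo_tool:
  targets:
    - [[0, 0, 0.1, 0, 0, 0, 4], [0, 0, 0.05, 0, 0, 0, 4], [0, 0, 0, 0, 0, 0, 4]]

```text
time_s: 9.1
tcp_pos: [0.6771, 0.0438, 0.1236]
orientation: [0.552, 0.834, 0.001, 0.001]
ft_force: [0.5, 1.1, -1.1]
opening: 0.571
```

```bash
python3 go.py .6769 .0437 .1234 22.9
```

```text
t 9.1 pos [0.6771 0.0438 0.1236] F [ 0.5  1.1 -1.1] op 0.571 q [ 0.06  0.38  0.28  1.47 -0.    1.24]
turn [0.16 0.08 0.03] shift now cm [-0.01 -0.02  0.02] shift after turn [-0.01 -0.02  0.02]
```

Call:
servo_tool:
  targets:
    - [[0, 0, 0.2, 0, 0, 0, 4], [0, 0, 0.1, 0, 0, 0, 4]]

```text
time_s: 9.27
tcp_pos: [0.6773, 0.0437, 0.1235]
orientation: [0.553, 0.833, 0.001, 0.003]
ft_force: [-2.4, -1.5, 2.2]
opening: 0.575
```

```bash
python3 go.py .6769 .0437 .1234 22.9; python3 p.py p3; python3 d.py
```

```text
t 9.27 pos [0.6773 0.0437 0.1235] F [-2.4 -1.5  2.2] op 0.575 q [ 0.06  0.38  0.28  1.46 -0.    1.24]
turn [0.3  0.16 0.02] shift now cm [ 0.02 -0.04  0.01] shift after turn [ 0.02 -0.04  0.01]
rails 20674 [0.6749 0.0538 0.103 ] ((676.9132080078125, 43.2208251953125), (66.42576599121094, 116.22769165039062), 22.625911712646484)
z hist (array([    0,    29,  4268, 23525,   953,   105,   116,  1511, 16524,
        1976,   565,   542,   593]), array([0.086, 0.088, 0.09 , 0.092, 0.094, 0.096, 0.098, 0.1  , 0.102,
       0.104, 0.106, 0.108, 0.11 , 0.112]))
handle 1549 [0.6214 0.0324 0.1888] ((621.3635864257812, 32.379905700683594), (8.01087760925293, 15.00948429107666), 88.72647857666016)
3640 0.002732016946442442
x [-0.04853671 -0.04678843  0.04948459  0.04973164]
rect ((0.2758140563964844, -0.21961593627929688), (49.67399215698242, 99.09063720703125), 89.79052734375)
y -0.04 -0.02486256578078559 0.024178669898196538
y 0.015 -0.0247602162776039 0.02446648830505226
```

The force turned upward (+2.2 N) and the dish floor is at 102–103 mm (94+8), so it is seated. I'll release gently.

Call:
servo_tool:
  targets:
    - [[0, 0, -0.05, 0.2, 0.1, 0, 5], [0, 0, 0, 0, 0, 0, 5.3], [0, 0, 0, 0, 0, 0, 5.8], [0, 0, 0, 0, 0, 0, 6.4], [0, 0, 0, 0, 0, 0, 6.8], [0, 0, 0, 0, 0, 0, 6.8], [0, 0, -0.5, 0, 0, 0, 6.8], [0, 0, -1.5, 0, 0, 0, 6.8], [0, 0, -2, 0, 0, 0, 6.8], [0, 0, -2, 0, 0, 0, 6.8], [0, 0, -1, 0, 0, 0, 6.8]]

```text
time_s: 10.23
tcp_pos: [0.676, 0.0437, 0.1928]
orientation: [0.552, 0.834, -0.001, -0.002]
ft_force: [0.3, 0.0, 0.8]
opening: 0.8
```

```bash
python3 go.py .5895 .0072 .26 22.8
cat > chk.py <<'E'
from h import *
import sys
ang,tag=float(sys.argv[1]),sys.argv[2]
f=cam("wrist");np.savez("w.npz",**f);save(f,f"pics/{tag}.png")
P=cloud(f);hsv=cv2.cvtColor(f["frame"],cv2.COLOR_RGB2HSV)
c=np.array([.5895,.0072]);a=np.radians(ang);e=c+.095*np.array([np.cos(a),np.sin(a)])
near=np.hypot(P[...,0]-e[0],P[...,1]-e[1])<.075
al=(hsv[...,1]<45)&(hsv[...,2]>120)
for n,m in(("rim",near&al&(P[...,2]>.115)&(P[...,2]<.125)),("frame",near&~al&(hsv[...,1]>70)&(P[...,2]>.0985)&(P[...,2]<.108))):
    q=P[m];print(n,len(q),np.round(np.median(q,0),4),cv2.minAreaRect((q[:,:2]*1000).astype(np.float32)))
    if n=="rim":
        A=np.c_[q[:,:2]-q[:,:2].mean(0),np.ones(len(q))];print(" plane tilt",np.linalg.lstsq(A,q[:,2],rcond=None)[0])
E
python3 chk.py 22.8 k1
```

```text
t 10.23 pos [0.676  0.0437 0.1928] F [0.3 0.  0.8] op 0.8 q [ 0.06  0.4   0.43  1.61 -0.    1.24]
turn [-0.25 -0.08  0.12] shift now cm [ 0.02 -9.42 -6.68] shift after turn [-0.01 -9.39 -6.72]
rim 2600 [0.6747 0.054  0.1205] ((677.0982666015625, 43.61321258544922), (49.925941467285156, 99.6143569946289), 22.846555709838867)
 plane tilt [-0.0042499  -0.00383974  0.12044919]
frame 3536 [0.6635 0.0668 0.1036] ((676.9967041015625, 42.990509033203125), (66.31867218017578, 116.1715087890625), 22.486427307128906)
```

View pics/k1.png

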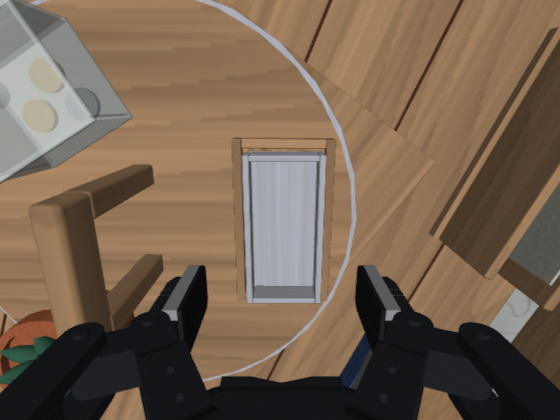

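The dish sits inside the frame, centre (285,228): rim 120.4 mm high, tilt below 0.01, centred on the frame and square to within 0.4°. Next is the handle.

Call:
servo_tool:
  targets:
    - [[0, 0, -3, 0, 0, 0, 6], [0, 0, -3, 0, 0, 0, 6], [0, 0, -1, 0, 0, 0, 6], [0, -2.5, 0, -0.2, 0, 0, 6], [0, -3, 0, 0, 0, 0, 6], [0, -3, 0, 0, 0, 0, 6], [0, -1.2, 0, 0, 0, 0, 6], [0, 0, 0, 0, 0, 0, 6]]

```text
time_s: 10.95
tcp_pos: [0.5854, 0.0053, 0.2591]
orientation: [0.552, 0.834, -0.002, -0.003]
ft_force: [-0.7, -0.1, -0.1]
opening: 0.702
```

```bash
python3 go.py .5893 .0073 .18 22.8
python3 - <<'E'
from h import *
f=cam("wrist");P=cloud(f);c=np.array([.5893,.0073])
q=P[(P[...,2]>.186)&(P[...,2]<.197)&(np.hypot(P[...,0]-c[0],P[...,1]-c[1])<.05)];print(len(q),np.median(q,0),cv2.minAreaRect((q[:,:2]*1000).astype(np.float32)))
E
```

```text
t 10.95 pos [0.5854 0.0053 0.2591] F [-0.7 -0.1 -0.1] op 0.702 q [0.01 0.19 0.3  1.7  0.   1.18]
turn [-0.36 -0.19  0.2 ] shift now cm [0.   0.49 7.91] shift after turn [0.03 0.44 7.91]
2695 [0.5874185  0.01097605 0.19237126] ((589.1992797851562, 7.208335876464844), (13.88927936553955, 79.09300231933594), 22.881366729736328)
```

Call:
servo_tool:
  targets:
    - [[0, 0.44, 0, -0.3, -0.2, 0.2, 6], [0, 0, 1.5, 0, 0, 0, 6], [0, 0, 2.5, 0, 0, 0, 6], [0, 0, 2, 0, 0, 0, 6], [0, 0, 1.5, 0, 0, 0, 6], [0, 0, 0.5, 0, 0, 0, 6], [0, 0, 0, 0, 0, 0, 6]]

```text
time_s: 11.58
tcp_pos: [0.5978, 0.0106, 0.1737]
orientation: [0.553, 0.833, 0.001, 0.002]
ft_force: [-0.7, 0.1, 0.7]
opening: 0.705
```

```bash
python3 go.py .5892 .0072 .18 22.85
```

```text
t 11.58 pos [0.5978 0.0106 0.1737] F [-0.7  0.1  0.7] op 0.705 q [ 0.02  0.18  0.14  1.52 -0.    1.19]
turn [ 0.19  0.09 -0.01] shift now cm [ 0.02 -0.93 -0.64] shift after turn [ 0.02 -0.93 -0.63]
```

Call:
servo_tool:
  targets:
    - [[0, -0.93, -0.6, 0.2, 0.1, 0, 6], [0, 0, 0, 0, 0, 0, 5], [0, 0, 0, 0, 0, 0, 4]]

```text
time_s: 11.83
tcp_pos: [0.5899, 0.0075, 0.181]
orientation: [0.553, 0.833, -0.0, -0.0]
ft_force: [-0.5, 1.2, -1.3]
opening: 0.476
```

```bash
python3 go.py .5892 .0072 .18 22.85
```

```text
t 11.83 pos [0.5899 0.0075 0.181 ] F [-0.5  1.2 -1.3] op 0.476 q [0.01 0.17 0.13 1.54 0.   1.18]
turn [-0.03 -0.02  0.04] shift now cm [ 0.   -0.08  0.1 ] shift after turn [ 0.   -0.08  0.1 ]
```

Call:
servo_tool:
  targets:
    - [[0, -0.08, 0, 0, 0, 0, 3], [0, 0, 0, 0, 0, 0, 2], [0, 0, 0, 0, 0, 0, 1.5], [0, 0, 0, 0, 0, 0, 1], [0, 0, 0, 0, 0, 0, 0.8], [0, 0, 0, 0, 0, 0, 0.8], [0, 0, 0, 0, 0, 0, 0.8], [0, 0, 0, 0, 0, 0, 0.8]]
  grip_force: 30

```text
time_s: 12.5
tcp_pos: [0.5893, 0.0067, 0.1838]
orientation: [0.553, 0.833, 0.0, 0.001]
ft_force: [-1.1, 0.1, -1.4]
opening: 0.154
```

```bash
python3 go.py .5892 .0072 .18 168.1
```

```text
t 12.5 pos [0.5893 0.0067 0.1838] F [-1.1  0.1 -1.4] op 0.154 q [ 0.01  0.16  0.13  1.54 -0.    1.18]
turn [1.200e-01 2.000e-02 3.475e+01] shift now cm [0.05 0.01 0.38] shift after turn [ 0.05 -0.02  0.38]
```

Call:
servo_tool:
  targets:
    - [[0.05, 0, 0.3, 0, 0, -1, 0.8], [0, 0, 0, 0, 0, -2, 0.8], [0, 0, 0, 0, 0, -3, 0.8], [0, 0, 0, 0, 0, -3.5, 0.8], [0, 0, 0, 0, 0, -3.5, 0.8], [0, 0, 0, 0, 0, -3.5, 0.8], [0, 0, 0, 0, 0, -3.5, 0.8], [0, 0, 0, 0, 0, -3.5, 0.8], [0, 0, 0, 0, 0, -3.5, 0.8], [0, 0, 0, 0, 0, -3.5, 0.8], [0, 0, 0, 0, 0, -3, 0.8], [0, 0, 0, 0, 0, -2, 0.8]]

```text
time_s: 13.5
tcp_pos: [0.5895, 0.0068, 0.1838]
orientation: [0.258, 0.966, 0.0, 0.003]
ft_force: [-0.3, -0.3, -1.9]
opening: 0.158
```

```bash
python3 go.py .5892 .0072 .18 168.1
```

```text
t 13.5 pos [0.5895 0.0068 0.1838] F [-0.3 -0.3 -1.9] op 0.158 q [ 0.01  0.16  0.13  1.53 -0.    0.53]
turn [ 0.31  0.18 71.97] shift now cm [0.04 0.02 0.38] shift after turn [ 0.03 -0.03  0.38]
```

Call:
servo_tool:
  targets:
    - [[0, 0, 0.2, 0.3, 0.2, -2, 0.8], [0, 0, 0, 0, 0, -4, 0.8], [0, 0, 0, 0, 0, -5, 0.8], [0, 0, 0, 0, 0, -5, 0.8], [0, 0, 0, 0, 0, -5, 0.8], [0, 0, 0, 0, 0, -5, 0.8], [0, 0, 0, 0, 0, -5, 0.8], [0, 0, 0, 0, 0, -5, 0.8], [0, 0, 0, 0, 0, -5, 0.8], [0, 0, 0, 0, 0, -5, 0.8], [0, 0, 0, 0, 0, -4, 0.8], [0, 0, 0, 0, 0, -2, 0.8]]

```text
time_s: 14.5
tcp_pos: [0.5895, 0.0072, 0.1839]
orientation: [-0.215, 0.977, -0.001, 0.001]
ft_force: [-0.4, -1.6, -0.7]
opening: 0.157
```

```bash
python3 go.py .5892 .0072 .18 168.1
```

```text
t 14.5 pos [0.5895 0.0072 0.1839] F [-0.4 -1.6 -0.7] op 0.157 q [ 0.01  0.16  0.13  1.54 -0.   -0.42]
turn [-1.500e-01  3.000e-02 -5.329e+01] shift now cm [0.03 0.01 0.39] shift after turn [0.01 0.03 0.39]
```

Call:
servo_tool:
  targets:
    - [[0, 0, 0.1, 0, 0, -2, 0.8], [0, 0, 0, 0, 0, -4, 0.8], [0, 0, 0, 0, 0, -5, 0.8], [0, 0, 0, 0, 0, -5, 0.8], [0, 0, 0, 0, 0, -5, 0.8], [0, 0, 0, 0, 0, -5, 0.8], [0, 0, 0, 0, 0, -5, 0.8], [0, 0, 0, 0, 0, -5, 0.8], [0, 0, 0, 0, 0, -5, 0.8], [0, 0, 0, 0, 0, -5, 0.8], [0, 0, 0, 0, 0, -3, 0.8], [0, 0, 0, 0, 0, -1.5, 0.8]]

```text
time_s: 15.5
tcp_pos: [0.5892, 0.0074, 0.1839]
orientation: [-0.63, 0.777, -0.001, 0.001]
ft_force: [-0.5, -0.3, 0.7]
opening: 0.158
```

```bash
python3 go.py .5892 .0072 .18 168.1
```

```text
t 15.5 pos [0.5892 0.0074 0.1839] F [-0.5 -0.3  0.7] op 0.158 q [ 0.01  0.16  0.13  1.54  0.   -1.35]
turn [-0.14  0.04 -0.05] shift now cm [ 0.02 -0.    0.39] shift after turn [ 0.02 -0.    0.39]
```

Now I'll let it settle and check against the tray with the fixed cameras.

Call:
servo_tool:
  targets:
    - [[0, 0, 0, 0, 0, 0, 0.8], [0, 0, 0, 0, 0, 0, 0.8], [0, 0, 0, 0, 0, 0, 0.8], [0, 0, 0, 0, 0, 0, 0.8], [0, 0, 0, 0, 0, 0, 0.8], [0, 0, 0, 0, 0, 0, 0.8], [0, 0, 0, 0, 0, 0, 0.8], [0, 0, 0, 0, 0, 0, 0.8]]
  grip_force: 40

```text
time_s: 16.17
tcp_pos: [0.5892, 0.0074, 0.1839]
orientation: [-0.629, 0.778, -0.001, 0.001]
ft_force: [-0.9, -1.0, -0.1]
opening: 0.156
```

```bash
python3 go.py .5892 .0072 .18 168.1; python3 chk.py 168 k2
python3 - <<'E'
from h import *
a=np.radians(168.14);u=np.array([np.cos(a),np.sin(a)]);n=np.array([-u[1],u[0]]);c=np.array([.5892,.0073])
o=[]
for nm in("top","side"):
    f=cam(nm);P=cloud(f);hsv=cv2.cvtColor(f["frame"],cv2.COLOR_RGB2HSV)
    e=c+.095*u
    q=P[(hsv[...,1]<60)&(P[...,2]>.11)&(P[...,2]<.127)&(np.hypot(P[...,0]-e[0],P[...,1]-e[1])<.07)]
    if len(q)>5:
        b=cv2.minAreaRect((q[:,:2]*1000).astype(np.float32));d=np.array(b[0])/1000-c;print(nm,len(q),b,"radial",d@u,"side",d@n)
    o.append(cv2.resize(f["frame"][120:300,180:380],None,fx=2,fy=2))
cv2.imwrite("pics/fin.png",np.hstack(o)[:,:,::-1])
E
```

```text
t 16.17 pos [0.5892 0.0074 0.1839] F [-0.9 -1.  -0.1] op 0.156 q [ 0.01  0.16  0.13  1.54  0.   -1.35]
turn [-0.13  0.04 -0.19] shift now cm [ 0.02 -0.    0.39] shift after turn [ 0.02 -0.    0.39]
rim 2667 [0.4943 0.0163 0.1205] ((495.3218078613281, 26.44582748413086), (99.83683013916016, 50.69017028808594), 78.369873046875)
 plane tilt [-2.48832307e-05 -1.47339020e-03  1.20482075e-01]
frame 3055 [ 0.518  -0.0162  0.1034] ((496.1761779785156, 26.288639068603516), (115.93521881103516, 66.28501892089844), 78.0068588256836)
side 122 ((493.8157653808594, 27.12112045288086), (110.60645294189453, 50.87106704711914), 77.2262191772461) radial 0.0974216957952788 side 0.0002054708228089755
```

View pics/fin.png

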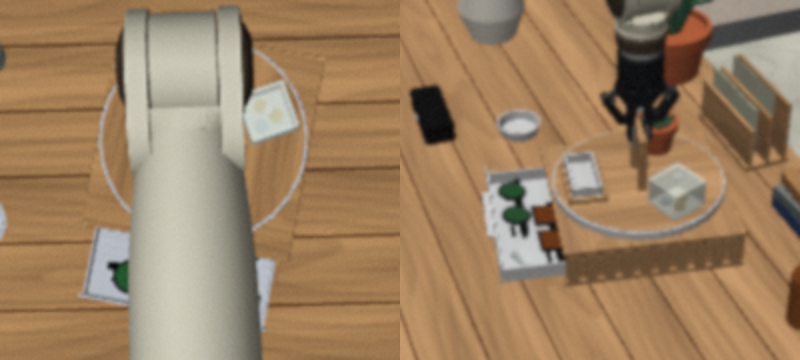

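View pics/k2.png

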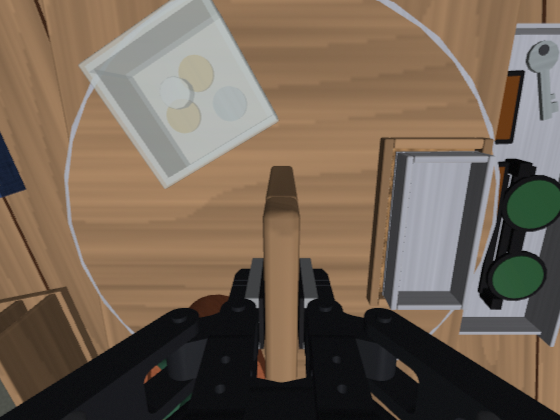

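The side crop shows the dish at (583,175) facing the tray, with the gripper on the handle at (640,140). The wrist view shows the dish in its frame at (440,230) and the rail at (282,250) between the pads. All is in tolerance.

```bash
python3 -c "
from h import *
print(r.job_done()); s=r.state(); print(s['time_s'],s['opening'],s['tcp_pos'])"
```

```text
the job is handed in; nothing more can be done
None
the job is handed in; nothing more can be done
```

I set the aluminium key dish into its pocket, turned the turntable about 145° counter-clockwise, and handed the job in with the gripper still closed on the handle. The clock stood at about 16 s of the 72 s allowed.

What the last checks showed:
- **Dish in pocket:** its rim is 120.5 mm high (120 mm expected), with a tilt of about 0.0015 rad. It is about 1 mm from the frame's centre and 0.4° off square.
- **Pocket at the front:** it is about 0–1 mm off sideways, and the arm was still.
- **Grip:** 40 N was commanded on the rail, and the fingers stopped at about 13 mm on the 14 mm rail. The TCP is within 1 mm of the axis and 4 mm above the grip point.
- **Bystanders:** nothing looked moved in the side view and the wrist picture, but I did not measure their positions again.

- **Checks that failed or disagreed:**
  - In the last top view the arm hid the dish, so that camera gave no final reading.
  - The tray's panel gave a front heading about 1° different from the box edges. I used the box edges.
  - The first descent to the handle drifted 9 mm sideways, which I corrected before closing.
  - No verdict was reported.

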